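# Lock the close-up lens carrier into the microscope head

### The arm

A 6-joint arm with a two-finger parallel gripper is mounted at the origin on the work surface. World frame = base frame: x ahead of the robot, y to its left, z up, the work surface at z = 0. Lengths are in m, angles in rad, forces in N, time in s.
With the tool pointing down it reaches from about 0.35 to 0.975 m from the base axis. Payload 4.9 kg.
Tool frame: the origin (TCP) lies at the very end of the fingers, on their centre line; the grasp point (between the pads) lies behind it (manip.pinch_z is the y of the grasp point in the tool frame, in m); y points along the fingers, x is the direction in which the jaws open and shut, and the axes are right-handed (so a half turn about y gives the same grasp; the last joint's range is limited). The gripper opens to 85 mm and grips with 20 to 120 N. Pads are 22 mm wide; open, the fingers measure 114 mm over their backs; the gripper's body (76 mm by 85 mm) begins 54 mm behind the grasp point. The pads swing forward as they close: fully open they stand 13 mm farther back than shut.
Start: joints at [-1.254, 0.053, 1.613, -0, 1.476, -0.119], TCP at [0.264, -0.567, 0.194] pointing down, gripper open.
Joint ranges: [-3.01, 3.01], [-1.01, 2.22], [0.06, 2.58], [-1.02, 4.17], [0.09, 2.62], [-3.14, 3.14]. Speed limits (rad/s): [2.57, 2.57, 3.14, 3.14, 3.14, 3.14].

### API

Orientations are given as a unit quaternion [w, x, y, z].
In Python, from plant import manip gives the robot as it stands.
- The arm moves only by the tool drive_tool, never from a script. Its argument "motion" is a list of rows, each a list of 3 entries, a list of its own where there are three numbers: the shift along the tool's x, y, z in units of 25 mm (1.0 is 25 mm), then the turn, a rotation vector about the tool's x, y, z in units of 5 degrees (1.0 is 5 degrees), then the closure, from -1 (fully open) to 1 (shut). A call has 1 to 12 rows; each row shifts and turns the commanded pose from where the row before left it, along the tool's axes as they then stand; what a row does not reach is not made up. A row lasts 1/10 s, in which the tool goes at most 50 mm and 8.59 degrees, less where a joint would pass 70% of its speed; a pose out of reach is approached as far as the arm can. A call is refused whole if a number of a shift passes 1 or a number of a turn 1, either way. A call with a gripper value outside its range is refused whole. The fingers move at their own pace and stop on an object; the grip force is fixed at half the most. Time passes only in rows, so rows that do not move let the fingers close. It gives the time, the measured TCP pose, the force and the opening at its end, in the units of the state.
- manip.state(): the state, without advancing time (a new reading comes with each control period).
- manip.grab_frame(name): name is "scene" or "side" or "wrist"; returns a dict with "img" (384x512x3 uint8, blue, green, red), "range_z" (384x512 float32, m along the optical axis (not along the pixel's ray), 0 where there is no reading), "camera_matrix" (3x3 intrinsics, pixels), "world_from_camera" (4x4, takes a point from camera to world coordinates); the wrist camera has in their place "T_tool_cam" (4x4, takes a point from camera to tool coordinates, whose origin is the TCP and whose axes are the tool frame's). Camera axes: x right, y down, z forward; pixel columns grow to the right and rows downward; lengths in m; the calibration is good to about 2 mm. A picture is of the moment at which its call begins: read the wrist's pose just before it.
- manip.job_done(): hands the job in, once; it reports no verdict.
The state is a dict: "time": time; "joint_pos": joint angles; "joint_vel": joint speeds; "joint_efforts": joint torques, N m; "tool_pos": TCP position; "tool_rot": TCP orientation; "contact_force": force on the tool from outside, world axes, zero at the start; "ft_torque": the same for the moment, N m; "gripper_width": opening from 0.0 (shut) to 1.0 (fully open).
Only numpy, scipy, OpenCV 4.12 (cv2) and the standard library are available. Lean on these libraries where they do the work, as an engineer would, in place of code of your own. Each camera call takes 0.05 s, during which the arm holds its last target. There are 200 camera calls.

### The job

Take the handled lens carrier by its handle, raise it gently into the bayonet mount under the microscope head, feeling for where its three lugs go in, and twist it anticlockwise (seen from above) to the end stop. Let the lugs settle down into their pockets, so that the carrier hangs locked and level in the mount, and let go. Never force it, and leave the other things on the bench and the dish on the stage where they are.

Things in the scene. Friction and masses are not known exactly. Their poses are not given: they have to be found in the camera images.
- carrier: Lens carrier: 47 mm tall metal lens barrel standing on its 56 mm foot, with one black handle out to the side. Origin: lens axis, at the underside; +x points away from the handle, z up. 0.15 to 0.25 kg, centre of mass 5 to 30 mm from the axis towards the handle.
- carrier_handle (a point): Middle of the handle, same axes: an upright flat-sided block 56 mm long (x), 18 mm wide (y: grip across this), 30 mm tall, from 8 to 38 mm above the carrier's underside; this point is 23 mm up and 106 mm from the lens axis. A bar 12 mm wide, 10 mm tall joins it to the barrel.
- carrier_lugs (a point): Point on the lens axis level with the lugs' undersides, 42 mm above the carrier's underside; same axes. Three lugs, 120 degrees apart, one straight towards the handle, reach 39 mm radius from a 30 mm radius neck; each 14 mm wide, 5 mm thick, tops 47 mm up. Below the neck a collar, 43 mm radius, its top 10 mm below the lug undersides.
- mount (a point): Centre of the mount's opening, level with its underside (black ring, 50 mm radius). +x towards the column, -x towards the robot's side, z up. Inside: three ledges, 32 mm inner radius, 0 to 6 mm above this level, with three gaps for the lugs; over them a groove, 41 mm in radius. Rigid: over 45 N between carrier and mount harms it (the stop sees 3 times the push at the handle).
- mount_gap (a point): Point 6 mm above the mount point, same axes: top of the ledges. Lugs enter the gaps when carrier yaw = mount yaw - 0.55 rad + e (play 0.05 either side); e, from -0.4 to 0.4, is how the ring happens to sit: fixed, but no reading shows it, so feel. Off the gaps lug tops strike the mount's underside (lug undersides 5 mm below it); in them they rise to 10 mm above it, where the collar stops.
- mount_pocket (a point): Point 3 mm above the mount point, same axes: floor of the pockets. With the lug undersides over the ledges (6 to 10 mm above the mount point) turn the carrier anticlockwise seen from above; 0.89 rad past the middle of the gap it meets a solid stop. At the stop (to 0.06 rad short of it) lower it: the lugs sink into pockets 3 mm deep and rest with their undersides level with this point: locked.
- scope: Microscope stand, fixed, 0.3 m tall. Origin on the bench straight under the mount, axes as the mount's. Base plate 18 mm thick, 200 mm wide, from x = -90 to 200 mm; column at x = 155 mm; short white head above the mount, 34 to 48 mm radius, its top 284 mm above the bench; mount underside 170 mm above the bench.
- dish: Bystander, loose, to be left alone: clear shallow dish, 60 mm across, 14 mm tall, on the microscope's stage under the mount; origin at the centre of its underside.
- eyepiece: Bystander, loose, to be left alone: black eyepiece, 44 mm across, 56 mm tall, standing; origin at the centre of its underside.
- slide_box: Bystander, loose, to be left alone: grey box 85 x 60 x 32 mm; origin at the centre of its underside.
- dropper: Bystander, loose, to be left alone: amber dropper bottle, 32 mm across, 65 mm tall; origin at the centre of its underside.
- jar: Bystander, loose, to be left alone: clear jar with white cap, 60 mm across, 60 mm tall; origin at the centre of its underside.
- tweezers: Bystander, loose, to be left alone: steel tweezers, 110 mm long, 8 mm thick, lying; origin at the centre of its underside.
- lens_cap: Bystander, loose, to be left alone: black lens cap, 56 mm across, 12 mm tall; origin at the centre of its underside.
Not all that is in view belongs to the job. What is meant by the carrier is not blue, green or purple, and is the larger of those in its own colour.

How it is judged:
On the way, in this order (a step that is already met when the one before it is completed fails the run):
1. the carrier is lifted clear of the bench (height (world z) of carrier_lugs above 0.08 m), for 0.2 s.
2. its lugs are through the gaps, above the ledges of the mount (z of carrier_lugs in the frame of mount above 0.0055 m and horizontal distance between carrier_lugs and mount below 0.005 m), for 0.2 s.
At the end, for the whole second after the job is handed in: The carrier hangs by its lugs in the pockets of the mount, at rest: lug undersides 1.2 to 4.6 mm above the mount's underside (3 mm when locked; 6 mm or more means it lies unlocked on the ledges), its axis within 4 mm of the mount's, tilted less than 0.06 rad (z of carrier_lugs in the frame of mount between 0.0012 and 0.0046 m and horizontal distance between carrier_lugs and mount below 0.004 m and angle between carrier_lugs's own z axis and vertical below 0.06 rad and linear speed of carrier below 0.02 m/s); the robot touches nothing.
It fails at once if carrier and microscope pressed on each other with more than 45 N (contact force between carrier and scope above 45 N).
It fails at once if another thing on the bench or the dish pushed more than 20 mm (distance of any of dish, eyepiece, slide_box, dropper, jar, tweezers, lens_cap from where it was at the start of the episode above 0.02 m).
It also fails if it takes over 72 s, if anything falls off the work surface, if the arm or the gripper's body presses on something with over 40 N, if the wrist force passes 120 N, or if a joint passes its speed limit or range.

## Working session

There is one attempt and no reset: what is moved stays moved. The work goes in short steps, Python scripts to look and compute and a tool call to move; the robot and the scene stay as the last step left them, time stands still between calls to the robot, and variables do not carry over. Pictures are saved under pics/ and viewed, about 8 in all and at most 12, crops included, and the job is handed in when it is done.

Besides the shell and the picture viewer there is one more tool, called after ">>>" as name(argument=value, ...) on one line, values as JSON. drive_tool: Moves the arm, as the interface text tells. Its arguments: {"type":"object","properties":{"motion":{"type":"array","items":{"type":"array"}}},"required":["motion"]}

```bash
mkdir -p pics; ls; python3 - <<'E'
from plant import manip
import cv2,numpy as np,pickle
print(manip.state(), manip.pinch_z)
fs={}
for n in("scene","side"):
    f=manip.grab_frame(n);fs[n]=f
    print(n,f["camera_matrix"],f["world_from_camera"])
    cv2.imwrite(f"pics/{n}0.png",cv2.resize(f["img"],(800,600)))
pickle.dump(fs,open("f0.pkl","wb"))
E
```

```text
pics
{'time': 0.0, 'joint_pos': array([-1.25401456e+00,  5.33545292e-02,  1.61432329e+00,  1.25412850e-06,
        1.47599138e+00, -1.19014076e-01]), 'joint_vel': array([-0.00133832,  0.00077293,  0.00103478,  0.00280653, -0.00015178,
       -0.00044975]), 'joint_efforts': array([ 9.12277992e-04, -3.93672967e+01, -3.70181000e+01, -2.10473668e-04,
        6.91032823e-03, -9.21115770e-06]), 'tool_pos': array([ 0.26360241, -0.56590757,  0.19264705]), 'tool_rot': array([ 0.59673123, -0.59579984,  0.38065555, -0.37952041]), 'contact_force': array([ 1.2119372 , -0.05036588, -0.63762985]), 'ft_torque': array([0.01841654, 0.02636398, 0.00962519]), 'gripper_width': 1.0011558409296089} -0.0187
scene [[398.79475827   0.         257.00673658]
 [  0.         398.79475827 189.09933577]
 [  0.           0.           1.        ]] [[-0.49323976  0.73007385 -0.47297643  1.04709842]
 [ 0.86985833  0.41882604 -0.2606362   0.23219932]
 [ 0.00781117 -0.53997863 -0.84164248  1.12051802]
 [ 0.          0.          0.          1.        ]]
side [[453.16551249   0.         247.80851166]
 [  0.         453.16551249 199.12829488]
 [  0.           0.           1.        ]] [[-0.98268231 -0.09980087  0.15612581  0.28818607]
 [-0.18522149  0.55331592 -0.81211729  0.99609238]
 [-0.00533688 -0.82697115 -0.56221903  0.86381824]
 [ 0.          0.          0.          1.        ]]
```

View pics/scene0.png

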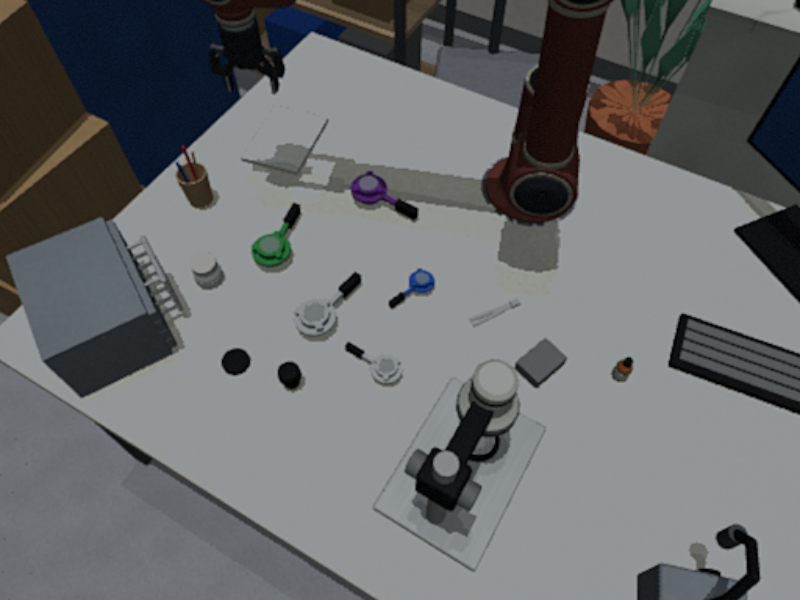

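View pics/side0.png

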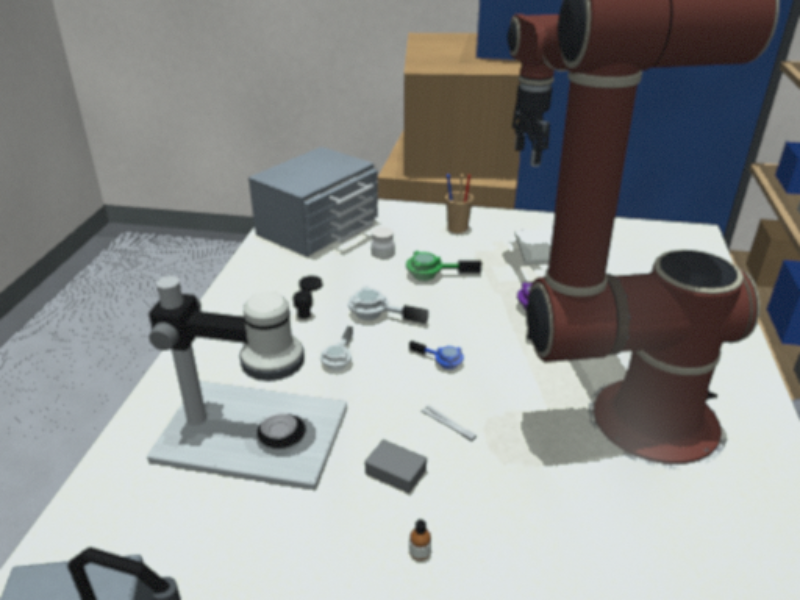

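Scene: the larger silver carrier has its barrel at (315,315) and its handle at (350,285). The scope head is at (495,385) and the base plate has corners (455,380), (545,432), (475,570) and (378,507). The smaller silver carrier at (385,368) is a decoy. In the side view the ring is at (272,355) and the column at (190,370).

```bash
cat > h.py <<'E'
import numpy as np,cv2,pickle
def cloud(f,T=None):
    K=f["camera_matrix"];Z=f["range_z"];v,u=np.mgrid[0:384,0:512]
    P=np.stack([(u-K[0,2])*Z/K[0,0],(v-K[1,2])*Z/K[1,1],Z,np.ones_like(Z)],-1)
    W=P@(f["world_from_camera"] if T is None else T).T
    W=W[...,:3]; W[Z==0]=np.nan
    return W
E
python3 - <<'E'
from h import *
fs=pickle.load(open("f0.pkl","rb"))
for n in fs:
    f=fs[n];W=cloud(f);I=f["img"].astype(int)
    s=I.sum(-1)
    def at(u,v): return W[int(v*.64),int(u*.64)].round(3)
    if n=="scene":
        pts=dict(barrel=(315,315),handle=(350,285),head=(495,378),jar=(205,260),cap=(235,360),eyep=(288,370),tw=(495,312),box=(541,362),drop=(625,365),purple=(370,187),small=(386,367),knob=(446,465),green=(272,245),blue=(421,281),smallh=(355,350))
    else: pts=dict(barrel=(368,300),handle=(415,315),head=(266,305),ring=(272,368),dish=(280,430))
    for k,p in pts.items(): print(n,k,at(*p))
    x0=at(*pts["barrel"])[:2]; h0=at(*pts["handle"])[:2]
    d=np.linalg.norm(W[...,:2]-x0,axis=-1)
    m=(d<.05)&(W[...,2]>.041)&(W[...,2]<.053)
    c,r=cv2.minEnclosingCircle(W[m][:,:2].astype(np.float32));print("barrel top",m.sum(),c,r,np.median(W[m][:,2]))
    m=(np.linalg.norm(W[...,:2]-h0,axis=-1)<.05)&(W[...,2]>.031)&(W[...,2]<.045)&(s<200)&(d>.06)
    print("handle",m.sum(),cv2.minAreaRect(W[m][:,:2].astype(np.float32)),np.median(W[m][:,2]))
    hd=at(*pts["head"])[:2]
    dh=np.linalg.norm(W[...,:2]-hd,axis=-1)
    for lo,hi in((.278,.29),(.17,.2)):
        m=(dh<.07)&(W[...,2]>lo)&(W[...,2]<hi)
        if m.sum()>5: print("head",lo,m.sum(),cv2.minEnclosingCircle(W[m][:,:2].astype(np.float32)))
    m=(dh<.35)&(W[...,2]>.012)&(W[...,2]<.024)
    mm=cv2.morphologyEx(m.astype(np.uint8),cv2.MORPH_OPEN,np.ones((5,5)))
    k,l,st,_=cv2.connectedComponentsWithStats(mm); b=1+np.argmax(st[1:,4])
    print("base",st[b],cv2.minAreaRect(W[l==b][:,:2].astype(np.float32)))
E
```

```text
scene barrel [ 0.571 -0.229  0.051]
scene handle [ 0.47  -0.209  0.04 ]
scene head [0.633 0.161 0.285]
scene jar [ 0.577 -0.5    0.058]
scene cap [ 0.718 -0.326  0.008]
scene eyep [ 0.699 -0.203  0.057]
scene tw [0.36  0.074 0.009]
scene box [0.433 0.205 0.032]
scene drop [0.375 0.347 0.061]
scene purple [ 0.222 -0.313  0.049]
scene small [ 0.592 -0.051  0.035]
scene knob [0.789 0.16  0.299]
scene green [ 0.467 -0.409  0.046]
scene blue [ 0.379 -0.091  0.029]
scene smallh [ 0.59  -0.123  0.028]
barrel top 296 (0.566510021686554, -0.23246808350086212) 0.03929438441991806 0.046828009398503956
handle 89 ((0.4719127118587494, -0.2155650109052658), (0.01834588125348091, 0.07089385390281677), 80.91716766357422) 0.0369534903484221
head 0.278 545 ((0.6333732008934021, 0.16502784192562103), 0.03289472684264183)
head 0.17 282 ((0.6332365870475769, 0.16506172716617584), 0.050647884607315063)
base [ 240  268  109   96 3534] ((0.6882355213165283, 0.16392940282821655), (0.1989402025938034, 0.2889042794704437), 88.43598937988281)
side barrel [ 0.563 -0.213  0.05 ]
side handle [ 0.462 -0.206  0.031]
side head [0.628 0.177 0.286]
side ring [0.618 0.206 0.193]
side dish [0.634 0.167 0.024]
barrel top 186 (0.5660908818244934, -0.2257753312587738) 0.036727335304021835 0.047530246633708806
handle 47 ((0.4653119444847107, -0.21007387340068817), (0.014830043539404869, 0.04709707573056221), 80.89488983154297) 0.03604596596670029
head 0.278 341 ((0.6331868767738342, 0.17005693912506104), 0.03325318545103073)
head 0.17 524 ((0.6327982544898987, 0.16742439568042755), 0.051223427057266235)
base [  95  245  126   66 5007] ((0.688140332698822, 0.1635490357875824), (0.2048618495464325, 0.2900021970272064), 88.41575622558594)
```

```bash
cat >> h.py <<'E'
from scipy.spatial.transform import Rotation as R
from plant import manip
AX=np.array([.566,-.229]);MT=np.array([.633,.166]);MY=-.027
def rot(s): q=s["tool_rot"]; return R.from_quat([q[1],q[2],q[3],q[0]])
def toolR(yaw,flip=1): # carrier yaw -> tool x = flip*carrier y, tool y = down
    cy=np.array([-np.sin(yaw),np.cos(yaw),0])*flip; d=np.array([0,0,-1.])
    return R.from_matrix(np.stack([cy,d,np.cross(cy,d)],1))
def need(p,Rt,s=None):
    s=s or manip.state();r=rot(s)
    print("t",round(s["time"],2),"pos",s["tool_pos"].round(4),"F",s["contact_force"].round(1),"M",s["ft_torque"].round(2),"w",round(s["gripper_width"],3))
    d=np.array(p)-s["tool_pos"]
    print(" shift units",(r.inv().apply(d)/.025).round(2),"turn units",(np.degrees((r.inv()*Rt).as_rotvec())/5).round(2))
E
python3 - <<'E'
from h import *
s=manip.state();print(rot(s).as_matrix().round(2))
for fl in(1,-1): need([.4614,-.212,.10],toolR(-.159,fl))
E
```

```text
[[ 0.42 -0.    0.91]
 [-0.91  0.    0.42]
 [-0.   -1.    0.  ]]
t 0.1 pos [ 0.2636 -0.566   0.1928] F [ 0.8 -0.5 -0.8] M [-0.03 -0.01  0.02] w 0.998
 shift units [-9.49  3.73 13.15] turn units [-3.000e-02 -2.918e+01 -1.000e-02]
t 0.1 pos [ 0.2636 -0.566   0.1928] F [ 0.8 -0.5 -0.8] M [-0.03 -0.01  0.02] w 0.998
 shift units [-9.49  3.73 13.15] turn units [ 0.    6.82 -0.02]
```

>>> drive_tool(motion=[[[-0.7, 0, 0.95], [0, 0, 0], -1], [[-0.7, 0, 0.95], [0, 0, 0], -1], [[-0.7, 0, 0.95], [0, 0, 0], -1], [[-0.7, 0, 0.95], [0, 0, 0], -1], [[-0.7, 0, 0.95], [0, 0, 0], -1], [[-0.7, 0, 0.95], [0, 0, 0], -1], [[-0.7, 0, 0.95], [0, 0, 0], -1], [[-0.7, 0, 0.95], [0, 0, 0], -1], [[-0.7, 0, 0.95], [0, 0, 0], -1], [[-0.7, 0, 0.95], [0, 0, 0], -1], [[-0.7, 0, 0.95], [0, 0, 0], -1], [[-0.7, 0, 0.95], [0, 0, 0], -1]])

```text
time: 1.3
tool_pos: [0.4337, -0.2545, 0.1934]
tool_rot: [0.596, -0.596, 0.38, -0.38]
contact_force: [-0.4, -0.9, 0.2]
gripper_width: 1.004
```

>>> drive_tool(motion=[[[0, 0, 0], [0, -1, 0], -1], [[0, 0, 0], [0, -1, 0], -1], [[0, 0, 0], [0, -1, 0], -1], [[0, 0, 0], [0, -1, 0], -1], [[0, 0, 0], [0, -1, 0], -1], [[0, 0, 0], [0, -1, 0], -1], [[0, 0, 0], [0, -1, 0], -1], [[0, 0, 0], [0, -1, 0], -1], [[0, 0, 0], [0, -1, 0], -1], [[0, 0, 0], [0, -1, 0], -1], [[0, 0, 0], [0, -1, 0], -1], [[0, 0, 0], [0, -1, 0], -1]])

```text
time: 2.5
tool_pos: [0.4332, -0.2556, 0.1933]
tool_rot: [0.707, -0.706, 0.03, -0.029]
contact_force: [1.1, 0.3, 0.1]
gripper_width: 0.997
```

>>> drive_tool(motion=[[[0, 0, 0], [0, -1, 0], -1], [[0, 0, 0], [0, -1, 0], -1], [[0, 0, 0], [0, -1, 0], -1], [[0, 0, 0], [0, -1, 0], -1], [[0, 0, 0], [0, -1, 0], -1], [[0, 0, 0], [0, -1, 0], -1], [[0, 0, 0], [0, -1, 0], -1], [[0, 0, 0], [0, -1, 0], -1], [[0, 0, 0], [0, -1, 0], -1], [[0, 0, 0], [0, -1, 0], -1], [[0, 0, 0], [0, -1, 0], -1], [[0, 0, 0], [0, -1, 0], -1]])

```text
time: 3.7
tool_pos: [0.4332, -0.2556, 0.1933]
tool_rot: [0.627, -0.626, -0.327, 0.328]
contact_force: [0.7, -0.2, -0.3]
gripper_width: 0.996
```

>>> drive_tool(motion=[[[0, 0, 0], [0, -1, 0], -1], [[0, 0, 0], [0, -1, 0], -1], [[0, 0, 0], [0, -1, 0], -1], [[0, 0, 0], [0, -1, 0], -1], [[0, 0, 0], [0, -1, 0], -1], [[0, 0, 0], [0, -0.2, 0], -1], [[0, 0, 0], [0, 0, 0], -1]])

```text
time: 4.4
tool_pos: [0.4333, -0.2557, 0.1935]
tool_rot: [0.538, -0.538, -0.459, 0.459]
contact_force: [-0.2, 0.5, -0.8]
gripper_width: 1.003
```

```bash
python3 - <<'E'
from h import *
s=manip.state();print(s["joint_pos"].round(2))
need([.4614,-.212,.10],toolR(-.159,1))
f=manip.grab_frame("wrist");pickle.dump(f,open("w1.pkl","wb"))
T=np.eye(4);T[:3,:3]=rot(s).as_matrix();T[:3,3]=s["tool_pos"];T=T@f["T_tool_cam"]
W=cloud(f,T);I=f["img"].astype(int).sum(-1)
m=(np.linalg.norm(W[...,:2]-[.4614,-.212],axis=-1)<.06)&(W[...,2]>.03)&(W[...,2]<.045)&(I<220)
print(m.sum(),cv2.minAreaRect(W[m][:,:2].astype(np.float32)),np.median(W[m][:,2]))
m=(np.linalg.norm(W[...,:2]-AX,axis=-1)<.055)&(W[...,2]>.042)&(W[...,2]<.055)
if m.sum()>5: print(m.sum(),cv2.minEnclosingCircle(W[m][:,:2].astype(np.float32)))
cv2.imwrite("pics/w1.png",f["img"])
E
```

```text
[-0.68 -0.24  1.89  0.    1.5  -2.09]
t 4.4 pos [ 0.4333 -0.2557  0.1935] F [-0.2  0.5 -0.8] M [-0.01  0.03  0.01] w 1.003
 shift units [ 1.9   3.74 -0.83] turn units [-0.01  0.    0.  ]
730 ((0.4628041386604309, -0.2176254540681839), (0.017991449683904648, 0.05523871257901192), 80.76728057861328) 0.03717227337426188
1955 ((0.5678250789642334, -0.2350575178861618), 0.03982893005013466)
```

View pics/w1.png

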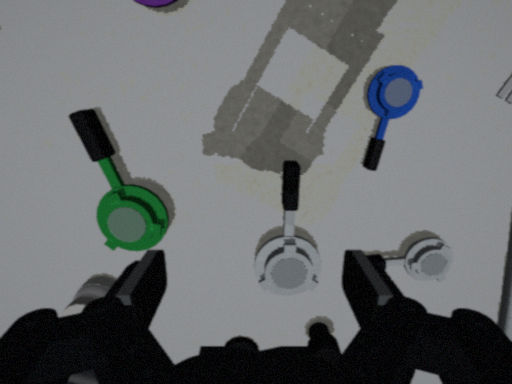

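Wrist view: the silver carrier has its barrel at (288,265) and its handle at (291,186). The handle measures 18x55 mm, matching the specification, and sits at (0.462, -0.216).

```bash
python3 - <<'E'
from h import *
need([.462,-.2165,.007],toolR(-.160,1))
E
```

```text
t 4.45 pos [ 0.4334 -0.2558  0.1936] F [-0.  -0.3 -1. ] M [-0.03 -0.02  0.04] w 0.998
 shift units [ 1.73  7.47 -0.88] turn units [-0.    0.01  0.  ]
```

>>> drive_tool(motion=[[[0.87, 0, -0.44], [0, 0, 0], -1], [[0.86, 0, -0.44], [0, 0, 0], -1], [[0, 1, 0], [0, 0, 0], -1], [[0, 1, 0], [0, 0, 0], -1], [[0, 1, 0], [0, 0, 0], -1], [[0, 1, 0], [0, 0, 0], -1], [[0, 1, 0], [0, 0, 0], -1], [[0, 1, 0], [0, 0, 0], -1], [[0, 0.8, 0], [0, 0, 0], -1], [[0, 0.5, 0], [0, 0, 0], -1], [[0, 0.17, 0], [0, 0, 0], -1], [[0, 0, 0], [0, 0, 0], -1]])

```text
time: 5.65
tool_pos: [0.462, -0.2166, 0.007]
tool_rot: [0.538, -0.538, -0.459, 0.459]
contact_force: [-0.1, 0.5, 0.2]
gripper_width: 0.999
```

>>> drive_tool(motion=[[[0, 0, 0], [0, 0, 0], -0.5], [[0, 0, 0], [0, 0, 0], -0.2], [[0, 0, 0], [0, 0, 0], 0.1], [[0, 0, 0], [0, 0, 0], 0.3], [[0, 0, 0], [0, 0, 0], 0.6], [[0, 0, 0], [0, 0, 0], 1], [[0, 0, 0], [0, 0, 0], 1], [[0, 0, 0], [0, 0, 0], 1], [[0, 0, 0], [0, 0, 0], 1], [[0, 0, 0], [0, 0, 0], 1]])

```text
time: 6.65
tool_pos: [0.462, -0.2166, 0.0071]
tool_rot: [0.538, -0.538, -0.459, 0.459]
contact_force: [-0.1, 0.4, -0.5]
gripper_width: -0.003
```

```bash
python3 - <<'E'
from h import *
need([.462,-.2165,.007],toolR(-.160,1))
E
```

```text
t 6.65 pos [ 0.462  -0.2166  0.0071] F [-0.1  0.4 -0.5] M [0.04 0.02 0.08] w -0.003
 shift units [0.   0.01 0.  ] turn units [-0.    0.03  0.  ]
```

The gripper closed fully without catching anything, so I'll look.

```bash
python3 - <<'E'
from h import *
a=manip.grab_frame("side");b=manip.grab_frame("wrist");pickle.dump((a,b),open("w2.pkl","wb"))
A=cv2.resize(a["img"][120:260,180:330],(600,560));B=b["img"]
cv2.imwrite("pics/p2.png",np.hstack([cv2.resize(A,(400,373)),cv2.resize(B,(400,373))]))
E
```

```text
(no output)
```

View pics/p2.png

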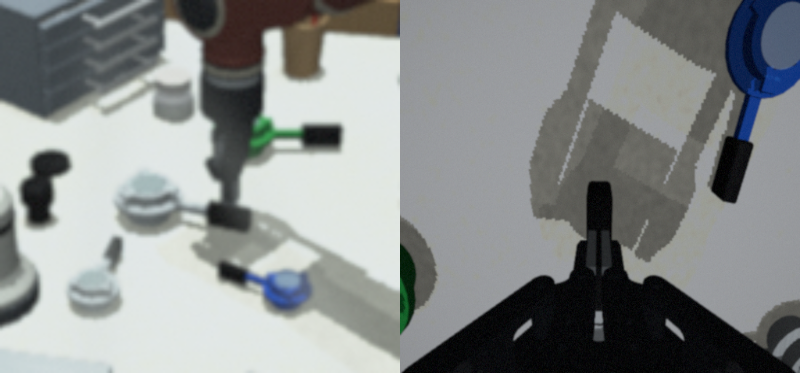

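```bash
python3 - <<'E'
from h import *
a,b=pickle.load(open("w2.pkl","rb"));s=manip.state()
T=np.eye(4);T[:3,:3]=rot(s).as_matrix();T[:3,3]=s["tool_pos"];T=T@b["T_tool_cam"]
W=cloud(b,T)
for v in range(180,330,10): print(v,[W[v,u].round(3).tolist() for u in(248,255,262)])
print(b["T_tool_cam"].round(3))
Wa=cloud(a)
# print side-view points along finger column
for y in range(150,240,10):
    print(y,[Wa[int(120+y*140/373),int(180+x*150/400)].round(3).tolist() for x in(215,230,245)])
cv2.imwrite("pics/p3.png",cv2.resize(b["img"][170:384,150:370],(720,700))[:600])
E
```

```text
180 [[0.435, -0.217, 0.0], [0.435, -0.212, -0.001], [0.436, -0.208, -0.001]]
190 [[0.435, -0.216, 0.019], [0.436, -0.212, 0.019], [0.436, -0.208, 0.02]]
200 [[0.436, -0.216, 0.036], [0.436, -0.213, 0.035], [0.437, -0.209, 0.034]]
210 [[0.441, -0.217, 0.037], [0.441, -0.213, 0.037], [0.442, -0.21, 0.037]]
220 [[0.446, -0.218, 0.038], [0.447, -0.214, 0.037], [0.447, -0.211, 0.037]]
230 [[0.452, -0.219, 0.038], [0.452, -0.215, 0.037], [0.453, -0.211, 0.038]]
240 [[0.451, -0.218, 0.051], [0.451, -0.215, 0.051], [0.452, -0.212, 0.051]]
250 [[0.451, -0.218, 0.061], [0.451, -0.215, 0.062], [0.452, -0.212, 0.061]]
260 [[0.451, -0.218, 0.071], [0.451, -0.215, 0.071], [0.452, -0.212, 0.071]]
270 [[0.451, -0.218, 0.078], [0.451, -0.215, 0.078], [0.452, -0.212, 0.079]]
280 [[0.454, -0.218, 0.081], [0.455, -0.216, 0.08], [0.451, -0.212, 0.087]]
290 [[0.453, -0.218, 0.089], [0.458, -0.216, 0.082], [0.451, -0.212, 0.094]]
300 [[0.456, -0.219, 0.09], [0.464, -0.217, 0.081], [0.451, -0.213, 0.099]]
310 [[0.46, -0.219, 0.091], [0.468, -0.218, 0.081], [0.454, -0.213, 0.099]]
320 [[0.465, -0.22, 0.091],
[... 156 characters left out ...]
   0.     1.   ]]
150 [[0.475, -0.173, 0.145], [0.457, -0.181, 0.141], [0.447, -0.221, 0.119]]
160 [[0.472, -0.157, 0.14], [0.46, -0.204, 0.112], [0.448, -0.233, 0.097]]
170 [[0.471, -0.155, 0.131], [0.457, -0.181, 0.117], [0.465, -0.361, 0.004]]
180 [[0.476, -0.183, 0.098], [0.456, -0.18, 0.102], [0.462, -0.344, -0.002]]
190 [[0.496, -0.31, -0.001], [0.459, -0.202, 0.073], [0.458, -0.314, 0.001]]
200 [[0.492, -0.284, -0.0], [0.459, -0.201, 0.058], [0.454, -0.29, 0.0]]
210 [[0.48, -0.212, 0.036], [0.46, -0.208, 0.042], [0.445, -0.218, 0.037]]
220 [[0.48, -0.211, 0.022], [0.459, -0.205, 0.028], [0.443, -0.204, 0.031]]
230 [[0.481, -0.222, -0.002], [0.459, -0.206, 0.012], [0.442, -0.2, 0.018]]
```

View pics/p3.png

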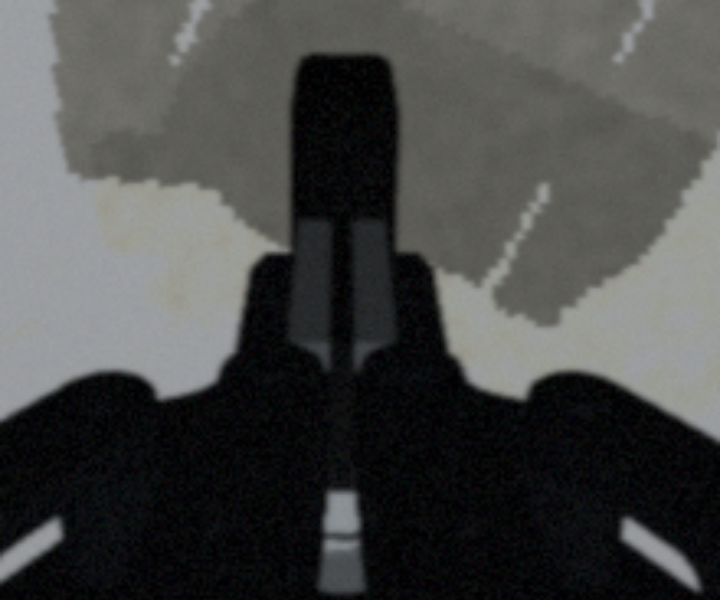

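```bash
python3 - <<'E'
from h import *
b=pickle.load(open("w1.pkl","rb"));W=cloud(b,b["T_tool_cam"])
m=(W[...,1]<.01)&(W[...,1]>-.1)
for lo in np.arange(-.1,.01,.01):
    k=(W[...,1]>lo)&(W[...,1]<=lo+.01)
    if k.sum(): print(lo.round(3),k.sum(),np.nanmin(W[k],0).round(3),np.nanmax(W[k],0).round(3))
a,b=pickle.load(open("w2.pkl","rb"));W=cloud(b,b["T_tool_cam"])
print("shut")
for lo in np.arange(-.1,.01,.01):
    k=(W[...,1]>lo)&(W[...,1]<=lo+.01)&(abs(W[...,0])<.06)&(abs(W[...,2])<.03)
    if k.sum(): print(lo.round(3),k.sum(),np.nanmin(W[k],0).round(3),np.nanmax(W[k],0).round(3))
s=manip.state();print(s["gripper_width"],s["contact_force"])
E
```

```text
-0.1 2792 [-0.075 -0.1   -0.013] [ 0.074 -0.09   0.014]
-0.09 1653 [-0.057 -0.09  -0.009] [ 0.056 -0.08   0.012]
-0.08 1685 [-0.057 -0.08  -0.012] [ 0.056 -0.07   0.012]
-0.07 1361 [-0.057 -0.07  -0.012] [ 0.056 -0.06   0.012]
-0.06 795 [-0.056 -0.06  -0.012] [ 0.054 -0.05   0.011]
-0.05 8 [-0.044 -0.05  -0.006] [ 0.042 -0.049  0.005]
shut
-0.1 6503 [-0.044 -0.1   -0.011] [ 0.043 -0.09   0.014]
-0.09 3160 [-0.037 -0.09  -0.013] [ 0.035 -0.08   0.014]
-0.08 919 [-0.021 -0.08  -0.012] [ 0.02  -0.07   0.014]
-0.07 703 [-0.014 -0.07   0.005] [ 0.013 -0.06   0.012]
-0.06 611 [-0.014 -0.06   0.006] [ 0.013 -0.05   0.012]
-0.05 406 [-0.014 -0.05   0.006] [ 0.013 -0.04   0.011]
-0.04 662 [-0.008 -0.032 -0.   ] [ 0.008 -0.03   0.026]
-0.03 772 [-0.009 -0.03  -0.002] [ 0.009 -0.02   0.027]
-0.02 165 [-0.009 -0.02   0.023] [ 0.009 -0.01   0.027]
-0.01 97 [-0.009 -0.01   0.023] [ 0.009 -0.002  0.027]
-0.0 12470 [-0.06   0.006 -0.03 ] [0.06 0.01 0.03]
0.002712720928897736 [0.20906268 0.24690676 0.7016755 ]
```

The measured shut fingertips end about 37 mm short of the reported TCP, so they closed just above the handle. I'll raise the arm and measure the real tip position with the fingers shut.

>>> drive_tool(motion=[[[0, -1, 0], [0, 0, 0], 1], [[0, -1, 0], [0, 0, 0], 1], [[0, 0, 0], [0, 0, 0], 1]])

```text
time: 7.05
tool_pos: [0.4647, -0.2183, 0.0612]
tool_rot: [-0.535, 0.54, 0.46, -0.458]
contact_force: [1.1, 0.8, 0.5]
gripper_width: -0.0
```

```bash
python3 - <<'E'
from h import *
print([x for x in dir(manip) if x[0]!='_'])
s=manip.state()
b=manip.grab_frame("wrist");W=cloud(b,b["T_tool_cam"])
k=(W[...,1]<.005)&(W[...,1]>-.07)&(abs(W[...,0])<.03)&(abs(W[...,2])<.025)
for lo in np.arange(-.07,.0,.005):
    q=k&(W[...,1]>lo)&(W[...,1]<=lo+.005)
    if q.sum(): print(lo.round(3),q.sum(),np.nanmin(W[q],0).round(4),np.nanmax(W[q],0).round(4))
T=np.eye(4);T[:3,:3]=rot(s).as_matrix();T[:3,3]=s["tool_pos"];T=T@b["T_tool_cam"];Ww=cloud(b,T)
m=(np.linalg.norm(Ww[...,:2]-[.462,-.216],axis=-1)<.06)&(Ww[...,2]>.034)&(Ww[...,2]<.042)&(b["img"].astype(int).sum(-1)<220)
print("handle in tool x",np.percentile(W[m][:,0],[1,99]).round(4), "z",np.percentile(W[m][:,2],[1,99]).round(4))
a=manip.grab_frame("side");Wa=cloud(a);T2=np.eye(4);T2[:3,:3]=rot(s).as_matrix();T2[:3,3]=s["tool_pos"]
Q=(Wa-s["tool_pos"])@T2[:3,:3]
q=(abs(Q[...,0])<.025)&(abs(Q[...,2])<.02)&(Q[...,1]<.005)&(Q[...,1]>-.08);print("side cam tip",np.sort(Q[q][:,1])[-8:].round(4))
E
```

```text
['IKError', 'grab_frame', 'job_done', 'pinch_z', 'state']
-0.07 348 [-0.0143 -0.07    0.0058] [ 0.0128 -0.065   0.0115]
-0.065 359 [-0.0143 -0.065   0.006 ] [ 0.0129 -0.06    0.0117]
-0.06 328 [-0.0144 -0.06    0.0056] [ 0.0129 -0.055   0.0114]
-0.055 298 [-0.0143 -0.055   0.006 ] [ 0.0128 -0.05    0.0114]
-0.05 251 [-0.0141 -0.05    0.006 ] [ 0.0125 -0.045   0.0114]
-0.045 139 [-0.0125 -0.045   0.0061] [ 0.0109 -0.04    0.0113]
-0.04 2 [ 0.0015 -0.0397  0.01  ] [ 0.0045 -0.0394  0.0101]
handle in tool x [-0.0076  0.0095] z [-0.02    0.0291]
side cam tip [-0.0397 -0.0396 -0.0393 -0.0389 -0.0376 -0.0359 -0.0348 -0.0347]
```

>>> drive_tool(motion=[[[0, 0, 0], [0, 0, 0], -1], [[0, 0, 0], [0, 0, 0], -1], [[0, 0, 0], [0, 0, 0], -1], [[0, 0, 0], [0, 0, 0], -1], [[0, 0, 0], [0, 0, 0], -1], [[0, 0, 0], [0, 0, 0], -1]])

```text
time: 7.75
tool_pos: [0.462, -0.2166, 0.0571]
tool_rot: [0.538, -0.538, -0.459, 0.459]
contact_force: [0.3, 0.3, 0.1]
gripper_width: 0.99
```

```bash
python3 - <<'E'
from h import *
need([.462,-.216,-.030],toolR(-.160,1))
E
```

```text
t 7.75 pos [ 0.462  -0.2166  0.0571] F [0.3 0.3 0.1] M [-0.    0.01 -0.05] w 0.99
 shift units [0.02 3.48 0.01] turn units [-0.    0.03  0.  ]
```

>>> drive_tool(motion=[[[0, 0.8, 0], [0, 0, 0], -1], [[0, 0.8, 0], [0, 0, 0], -1], [[0, 0.8, 0], [0, 0, 0], -1], [[0, 0.5, 0], [0, 0, 0], -1], [[0, 0.3, 0], [0, 0, 0], -1], [[0, 0.28, 0], [0, 0, 0], -1], [[0, 0, 0], [0, 0, 0], -1]])

```text
time: 8.45
tool_pos: [0.4618, -0.2164, -0.0304]
tool_rot: [0.538, -0.537, -0.459, 0.459]
contact_force: [0.6, 0.0, -0.2]
gripper_width: 1.004
```

>>> drive_tool(motion=[[[0, 0, 0], [0, 0, 0], -0.5], [[0, 0, 0], [0, 0, 0], -0.2], [[0, 0, 0], [0, 0, 0], 0.1], [[0, 0, 0], [0, 0, 0], 0.3], [[0, 0, 0], [0, 0, 0], 0.6], [[0, 0, 0], [0, 0, 0], 1], [[0, 0, 0], [0, 0, 0], 1], [[0, 0, 0], [0, 0, 0], 1], [[0, 0, 0], [0, 0, 0], 1]])

```text
time: 9.35
tool_pos: [0.4622, -0.2168, -0.0296]
tool_rot: [-0.538, 0.538, 0.459, -0.459]
contact_force: [-2.6, -0.9, 3.0]
gripper_width: 0.201
```

>>> drive_tool(motion=[[[0, -0.1, 0], [0, 0, 0], 1], [[0, -0.3, 0], [0, 0, 0], 1], [[0, -0.5, 0], [0, 0, 0], 1], [[0, -0.6, 0], [0, 0, 0], 1], [[0, -0.6, 0], [0, 0, 0], 1], [[0, -0.6, 0], [0, 0, 0], 1], [[0, -0.6, 0], [0, 0, 0], 1], [[0, -0.4, 0], [0, 0, 0], 1], [[0, -0.3, 0], [0, 0, 0], 1], [[0, 0, 0], [0, 0, 0], 1], [[0, 0, 0], [0, 0, 0], 1], [[0, 0, 0], [0, 0, 0], 1]])

```text
time: 10.55
tool_pos: [0.4614, -0.2162, 0.0692]
tool_rot: [0.538, -0.537, -0.459, 0.459]
contact_force: [0.5, -0.0, -2.3]
gripper_width: 0.201
```

```bash
cat >> h.py <<'E'
def pose_tool(s):
    T=np.eye(4);T[:3,:3]=rot(s).as_matrix();T[:3,3]=s["tool_pos"];return T
def carrier(name="scene",z0=None,save=None):
    """foot/collar/top surfaces in the carrier region, cloud in the tool frame; tilt from flat upward surfaces"""
    s=manip.state();f=manip.grab_frame(name);T=pose_tool(s)
    W=cloud(f,T@f["T_tool_cam"] if name=="wrist" else None)
    if save: cv2.imwrite(save,f["img"])
    return s,f,W,(W-T[:3,3])@T[:3,:3]
E
python3 - <<'E'
from h import *
need([.462,-.2165,.06],toolR(-.160,1))
for n in("scene","wrist"):
    s,f,W,Q=carrier(n,save=f"pics/{n}4.png")
    dz=.04+.058-.028-.0   # placeholder
    c=s["tool_pos"][:2]+.105*np.array([.987,-.159])
    d=np.linalg.norm(W[...,:2]-c,axis=-1)
    m=(d<.045)&(W[...,2]>.10)
    print(n,m.sum(),np.percentile(W[m][:,2],[5,50,95]).round(4))
    zt=np.percentile(W[m][:,2],90); m&=abs(W[...,2]-zt)<.006
    A=np.c_[W[m][:,:2]-c,np.ones(m.sum())];x=np.linalg.lstsq(A,W[m][:,2],rcond=None)[0]
    print(" plane",x.round(4),"rms",np.std(A@x-W[m][:,2]).round(4),cv2.minEnclosingCircle(W[m][:,:2].astype(np.float32)))
    h=(np.linalg.norm(W[...,:2]-s["tool_pos"][:2],axis=-1)<.05)&(W[...,2]>.115)&(W[...,2]<.145)&(f["img"].astype(int).sum(-1)<200)
E
```

```text
t 10.55 pos [ 0.4614 -0.2162  0.0692] F [ 0.5 -0.  -2.3] M [ 0.13  0.23 -0.03] w 0.201
 shift units [-0.01  0.37 -0.03] turn units [-0.02  0.03  0.01]
scene 589 [0.1267 0.1426 0.1478]
 plane [-0.0075  0.0153  0.1452] rms 0.0019 ((0.567103922367096, -0.23115813732147217), 0.03982273489236832)Traceback (most recent call last):
  File "<stdin>", line 9, in <module>
    return _quantile_unchecked(
        a, q, axis, out, overwrite_input, method, keepdims, weights)
    return _ureduce(a,
                    func=_quantile_ureduce_func,
    ...<5 lines>...
                    overwrite_input=overwrite_input,
                    method=method)
    r = func(a, **kwargs)
    result = _quantile(arr,
                       quantiles=q,
    ...<2 lines>...
                       out=out,
                       weights=wgt)
    slices_having_nans = np.isnan(arr[-1, ...])
                                  ~~~^^^^^^^^^
IndexError: index -1 is out of bounds for axis 0 with size 0
```

View pics/wrist4.png

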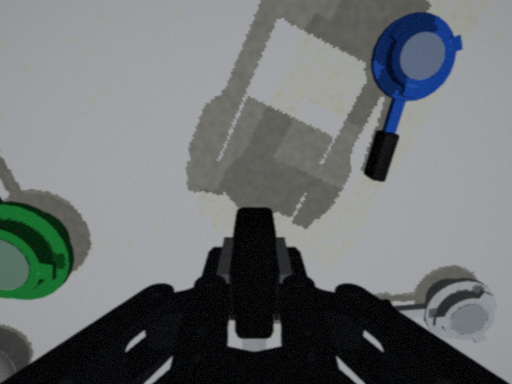

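The carrier is gripped, clear of the bench and nearly level. Next I rotate to the start of the search range and carry it round on the robot's side of the scope.

>>> drive_tool(motion=[[[0, 0, 0], [0, 0.5, 0], 1], [[0, 0, 0], [0, 1, 0], 1], [[0, 0, 0], [0, 1, 0], 1], [[0, 0, 0], [0, 1, 0], 1], [[0, 0, 0], [0, 1, 0], 1], [[0, 0, 0], [0, 1, 0], 1], [[0, 0, 0], [0, 1, 0], 1], [[0, 0, 0], [0, 1, 0], 1], [[0, 0, 0], [0, 1, 0], 1], [[0, 0, 0], [0, 0.7, 0], 1], [[0, 0, 0], [0, 0.2, 0], 1], [[0, 0, 0], [0, 0, 0], 1]])

```text
time: 11.85
tool_pos: [0.4619, -0.2164, 0.0698]
tool_rot: [0.676, -0.676, -0.207, 0.207]
contact_force: [0.8, -0.0, -2.7]
gripper_width: 0.199
```

```bash
python3 - <<'E'
from h import *
need([.46,.25,.066],toolR(-.98,1))
need([.574,.253,.066],toolR(-.98,1))
E
```

```text
t 11.85 pos [ 0.4619 -0.2164  0.0698] F [ 0.8 -0.  -2.7] M [0.17 0.13 0.04] w 0.199
 shift units [10.37  0.16 15.51] turn units [-0.01  0.03 -0.  ]
t 11.85 pos [ 0.4619 -0.2164  0.0698] F [ 0.8 -0.  -2.7] M [0.17 0.13 0.04] w 0.199
 shift units [14.22  0.16 13.06] turn units [-0.01  0.03 -0.  ]
```

>>> drive_tool(motion=[[[0.3, 0, 0.46], [0, 0, 0], 1], [[0.63, 0, 0.94], [0, 0, 0], 1], [[0.63, 0, 0.94], [0, 0, 0], 1], [[0.63, 0, 0.94], [0, 0, 0], 1], [[0.63, 0, 0.94], [0, 0, 0], 1], [[0.63, 0, 0.94], [0, 0, 0], 1], [[0.63, 0, 0.94], [0, 0, 0], 1], [[0.63, 0, 0.94], [0, 0, 0], 1], [[0.63, 0, 0.94], [0, 0, 0], 1], [[0.63, 0, 0.94], [0, 0, 0], 1], [[0.63, 0, 0.94], [0, 0, 0], 1], [[0.63, 0, 0.94], [0, 0, 0], 1]])

```text
time: 13.05
tool_pos: [0.4604, 0.1103, 0.0702]
tool_rot: [0.676, -0.676, -0.207, 0.207]
contact_force: [0.7, 0.4, -1.9]
gripper_width: 0.201
```

>>> drive_tool(motion=[[[0.63, 0, 0.94], [0, 0, 0], 1], [[0.63, 0, 0.94], [0, 0, 0], 1], [[0.63, 0, 0.94], [0, 0, 0], 1], [[0.63, 0, 0.94], [0, 0, 0], 1], [[0.62, 0, 0.95], [0, 0, 0], 1], [[0.5, 0, -0.3], [0, 0, 0], 1], [[0.6, 0, -0.4], [0, 0, 0], 1], [[0.6, 0, -0.4], [0, 0, 0], 1], [[0.6, 0, -0.4], [0, 0, 0], 1], [[0.6, 0, -0.4], [0, 0, 0], 1], [[0.5, 0, -0.3], [0, 0, 0], 1], [[0.4, 0, -0.2], [0, 0, 0], 1]])

```text
time: 14.25
tool_pos: [0.5729, 0.2539, 0.0701]
tool_rot: [0.676, -0.676, -0.207, 0.207]
contact_force: [-0.2, 0.6, -1.3]
gripper_width: 0.199
```

>>> drive_tool(motion=[[[0, 0, 0], [0, 0, 0], 1], [[0, 0, 0], [0, 0, 0], 1], [[0, 0, 0], [0, 0, 0], 1]])

```text
time: 14.55
tool_pos: [0.5718, 0.2533, 0.0699]
tool_rot: [0.676, -0.676, -0.206, 0.207]
contact_force: [-0.7, 0.2, -1.9]
gripper_width: 0.199
```

```bash
python3 - <<'E'
from h import *
need([.574,.253,.066],toolR(-.98,1))
s=manip.state();print(s["joint_pos"].round(2))
a=manip.grab_frame("side");b=manip.grab_frame("scene");pickle.dump((a,b,s),open("w5.pkl","wb"))
A=cv2.resize(a["img"][150:310,90:250],(500,500));B=cv2.resize(b["img"][200:360,220:380],(300,300))
o=np.zeros((500,800,3),np.uint8);o[:,:500]=A;o[:300,500:]=B
cv2.imwrite("pics/p5.png",o)
E
```

```text
t 14.55 pos [0.5718 0.2533 0.0699] F [-0.7  0.2 -1.9] M [0.18 0.1  0.02] w 0.199
 shift units [ 0.07  0.16 -0.06] turn units [-0.    0.03 -0.01]
[ 0.3   0.16  1.71  0.    1.27 -0.3 ]
```

View pics/p5.png

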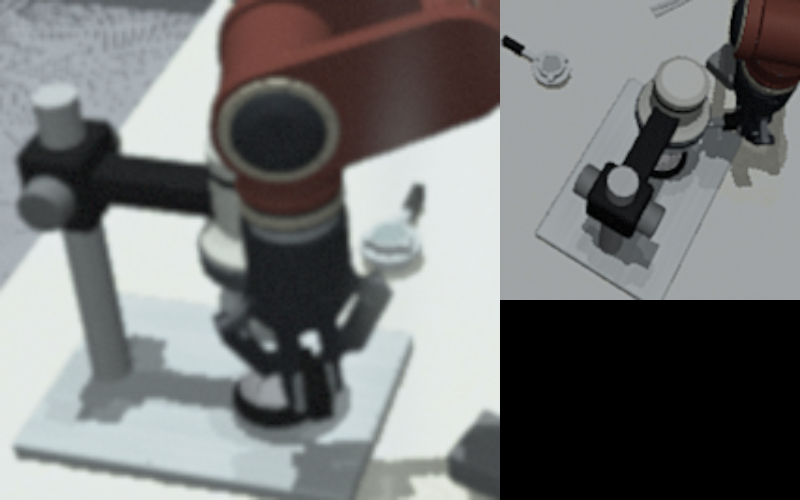

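>>> drive_tool(motion=[[[0.04, -0.2, -0.05], [0, 0, 0], 1], [[0, -0.3, 0], [0, 0, 0], 1], [[0, -0.2, 0], [0, 0, 0], 1], [[0, -0.1, 0], [0, 0, 0], 1], [[0, -0.04, 0], [0, 0, 0], 1], [[0, 0, 0], [0, 0, 0], 1], [[0, 0, 0], [0, 0, 0], 1]])

```text
time: 15.35
tool_pos: [0.574, 0.2526, 0.0909]
tool_rot: [0.676, -0.676, -0.206, 0.207]
contact_force: [-0.1, 0.1, -2.4]
gripper_width: 0.198
```

>>> drive_tool(motion=[[[0, -0.03, 0], [0, 0, 0], 1], [[0, -0.03, 0], [0, 0, 0], 1], [[0, 0, 0], [0, 0, 0], 1]])

```text
time: 15.65
tool_pos: [0.5743, 0.2527, 0.0927]
tool_rot: [-0.676, 0.676, 0.207, -0.207]
contact_force: [-0.1, -0.6, -2.3]
gripper_width: 0.201
```

>>> drive_tool(motion=[[[0, -0.02, 0], [0, 0, 0], 1], [[0, -0.02, 0], [0, 0, 0], 1], [[0, 0, 0], [0, 0, 0], 1]])

```text
time: 15.95
tool_pos: [0.5743, 0.2527, 0.0938]
tool_rot: [0.676, -0.676, -0.207, 0.207]
contact_force: [0.2, -0.4, -2.5]
gripper_width: 0.199
```

>>> drive_tool(motion=[[[0, -0.02, 0], [0, 0, 0], 1], [[0, -0.02, 0], [0, 0, 0], 1], [[0, 0, 0], [0, 0, 0], 1]])

```text
time: 16.25
tool_pos: [0.5741, 0.2526, 0.0942]
tool_rot: [0.676, -0.676, -0.206, 0.207]
contact_force: [1.1, 1.5, -5.0]
gripper_width: 0.203
```

>>> drive_tool(motion=[[[0, -0.02, 0], [0, 0, 0], 1], [[0, -0.02, 0], [0, 0, 0], 1], [[0, 0, 0], [0, 0, 0], 1]])

```text
time: 16.55
tool_pos: [0.5738, 0.2526, 0.0947]
tool_rot: [0.676, -0.676, -0.206, 0.207]
contact_force: [2.4, 0.7, -8.3]
gripper_width: 0.204
```

Contact was felt at tool z of about 0.094. Now I sweep anticlockwise under a light upward press (about 6 N), checking after each small arc.

>>> drive_tool(motion=[[[-0.074, 0, -0.001], [0, -0.2, 0], 1], [[-0.074, 0, -0.001], [0, -0.2, 0], 1], [[-0.074, 0, -0.001], [0, -0.2, 0], 1], [[-0.074, 0, -0.001], [0, -0.2, 0], 1], [[0, 0, 0], [0, 0, 0], 1]])

```text
time: 17.05
tool_pos: [0.568, 0.2482, 0.0957]
tool_rot: [0.669, -0.669, -0.23, 0.23]
contact_force: [1.6, 2.2, -8.0]
gripper_width: 0.202
```

>>> drive_tool(motion=[[[0, 0, 0], [0, 0, 0], 1], [[0, 0, 0], [0, 0, 0], 1]])

```text
time: 17.25
tool_pos: [0.568, 0.2483, 0.0956]
tool_rot: [0.669, -0.669, -0.23, 0.23]
contact_force: [0.6, 2.3, -6.9]
gripper_width: 0.2
```

```bash
python3 - <<'E'
from h import *
s=manip.state();M=rot(s).as_matrix();yaw=np.arctan2(-M[0,0],M[1,0]);r=rot(s)
print("yaw",yaw.round(3),"axis",(s["tool_pos"]-.1065*M[:,2]).round(4),"tilt toolframe",r.inv().apply([0,0,-1]).round(4),"M",s["ft_torque"].round(2),s["contact_force"].round(1),s["tool_pos"].round(4))
E
```

```text
yaw -0.908 axis [0.6335 0.1643 0.0956] tilt toolframe [ 5.e-04  1.e+00 -3.e-04] M [0.69 0.22 0.16] [ 0.6  2.3 -6.9] [0.568  0.2483 0.0956]
```

>>> drive_tool(motion=[[[-0.074, 0, -0.001], [0, -0.2, 0], 1], [[-0.074, 0, -0.001], [0, -0.2, 0], 1], [[-0.074, 0, -0.001], [0, -0.2, 0], 1], [[-0.074, 0, -0.001], [0, -0.2, 0], 1], [[0, 0, 0], [0, 0, 0], 1]])

```text
time: 17.75
tool_pos: [0.5623, 0.2431, 0.0959]
tool_rot: [-0.66, 0.66, 0.253, -0.254]
contact_force: [0.2, 0.1, -4.7]
gripper_width: 0.197
```

>>> drive_tool(motion=[[[-0.074, 0, -0.001], [0, -0.2, 0], 1], [[-0.074, 0, -0.001], [0, -0.2, 0], 1], [[-0.074, 0, -0.001], [0, -0.2, 0], 1], [[0, 0, 0], [0, 0, 0], 1]])

```text
time: 18.15
tool_pos: [0.5589, 0.2394, 0.0963]
tool_rot: [-0.653, 0.653, 0.271, -0.27]
contact_force: [0.4, 0.3, -2.5]
gripper_width: 0.196
```

The force is back to weight only, at yaw of about -0.79. I'll probe upward here.

>>> drive_tool(motion=[[[0, -0.02, 0], [0, 0, 0], 1], [[0, -0.02, 0], [0, 0, 0], 1], [[0, 0, 0], [0, 0, 0], 1]])

```text
time: 18.45
tool_pos: [0.5587, 0.2397, 0.0968]
tool_rot: [-0.653, 0.653, 0.27, -0.27]
contact_force: [0.3, 0.6, -3.0]
gripper_width: 0.202
```

>>> drive_tool(motion=[[[0, -0.02, 0], [0, 0, 0], 1], [[0, -0.02, 0], [0, 0, 0], 1], [[0, 0, 0], [0, 0, 0], 1]])

```text
time: 18.75
tool_pos: [0.5585, 0.2397, 0.0975]
tool_rot: [0.653, -0.653, -0.27, 0.271]
contact_force: [0.7, -0.6, -4.4]
gripper_width: 0.2
```

>>> drive_tool(motion=[[[0, -0.02, 0], [0, 0, 0], 1], [[0, -0.02, 0], [0, 0, 0], 1], [[0, 0, 0], [0, 0, 0], 1]])

```text
time: 19.05
tool_pos: [0.5586, 0.24, 0.0989]
tool_rot: [0.653, -0.653, -0.271, 0.27]
contact_force: [-1.7, 1.1, -3.5]
gripper_width: 0.201
```

>>> drive_tool(motion=[[[0, -0.03, 0], [0, 0, 0], 1], [[0, -0.03, 0], [0, 0, 0], 1], [[0, 0, 0], [0, 0, 0], 1]])

```text
time: 19.35
tool_pos: [0.5585, 0.2399, 0.1002]
tool_rot: [0.653, -0.653, -0.27, 0.271]
contact_force: [-1.0, 2.1, -2.6]
gripper_width: 0.204
```

>>> drive_tool(motion=[[[0, -0.03, 0], [0, 0, 0], 1], [[0, -0.03, 0], [0, 0, 0], 1], [[0, 0, 0], [0, 0, 0], 1]])

```text
time: 19.65
tool_pos: [0.5584, 0.2398, 0.1017]
tool_rot: [0.653, -0.653, -0.27, 0.271]
contact_force: [-1.1, 1.3, -3.6]
gripper_width: 0.2
```

>>> drive_tool(motion=[[[0, -0.03, 0], [0, 0, 0], 1], [[0, -0.03, 0], [0, 0, 0], 1], [[0, 0, 0], [0, 0, 0], 1]])

```text
time: 19.95
tool_pos: [0.5585, 0.2398, 0.1032]
tool_rot: [0.653, -0.653, -0.27, 0.27]
contact_force: [-1.4, 2.0, -3.5]
gripper_width: 0.196
```

>>> drive_tool(motion=[[[0, -0.03, 0], [0, 0, 0], 1], [[0, -0.03, 0], [0, 0, 0], 1], [[0, 0, 0], [0, 0, 0], 1]])

```text
time: 20.25
tool_pos: [0.5585, 0.2397, 0.1047]
tool_rot: [0.653, -0.653, -0.27, 0.27]
contact_force: [-1.6, 3.6, -4.2]
gripper_width: 0.2
```

>>> drive_tool(motion=[[[0, -0.03, 0], [0, 0, 0], 1], [[0, -0.03, 0], [0, 0, 0], 1], [[0, 0, 0], [0, 0, 0], 1]])

```text
time: 20.55
tool_pos: [0.5585, 0.2397, 0.1062]
tool_rot: [0.653, -0.653, -0.27, 0.27]
contact_force: [-2.6, 2.6, -3.6]
gripper_width: 0.202
```

>>> drive_tool(motion=[[[0, -0.02, 0.02], [0, 0, 0], 1], [[0, -0.02, 0], [0, 0, 0], 1], [[0, 0, 0], [0, 0, 0], 1]])

```text
time: 20.85
tool_pos: [0.5585, 0.2399, 0.1075]
tool_rot: [-0.653, 0.654, 0.271, -0.27]
contact_force: [-2.2, 2.2, -3.4]
gripper_width: 0.198
```

>>> drive_tool(motion=[[[0, -0.02, 0], [0, 0, 0], 1], [[0, -0.02, 0], [0, 0, 0], 1], [[0, 0, 0], [0, 0, 0], 1]])

```text
time: 21.15
tool_pos: [0.5585, 0.2399, 0.1084]
tool_rot: [-0.653, 0.653, 0.271, -0.27]
contact_force: [-1.3, 0.6, -3.4]
gripper_width: 0.199
```

>>> drive_tool(motion=[[[0, -0.02, 0], [0, 0, 0], 1], [[0, -0.02, 0], [0, 0, 0], 1], [[0, 0, 0], [0, 0, 0], 1]])

```text
time: 21.45
tool_pos: [0.5584, 0.24, 0.1094]
tool_rot: [-0.653, 0.653, 0.271, -0.27]
contact_force: [-1.3, 1.5, -3.6]
gripper_width: 0.203
```

>>> drive_tool(motion=[[[0, -0.02, 0], [0, 0, 0], 1], [[0, -0.02, 0], [0, 0, 0], 1], [[0, 0, 0], [0, 0, 0], 1]])

```text
time: 21.75
tool_pos: [0.5583, 0.2399, 0.1101]
tool_rot: [-0.653, 0.653, 0.27, -0.27]
contact_force: [0.7, 1.1, -3.7]
gripper_width: 0.198
```

```bash
python3 - <<'E'
from h import *
s=manip.state();M=rot(s).as_matrix();yaw=np.arctan2(-M[0,0],M[1,0])
print("yaw",yaw.round(3),"axis",(s["tool_pos"]-.1065*M[:,2]).round(4),"M",s["ft_torque"].round(2),s["contact_force"].round(1),s["tool_pos"].round(4))
a=manip.grab_frame("side")
cv2.imwrite("pics/p6.png",cv2.resize(a["img"][170:300,90:240],(750,600),interpolation=cv2.INTER_CUBIC))
E
```

```text
yaw -0.786 axis [0.6336 0.1646 0.1101] M [0.43 0.32 0.12] [ 0.7  1.1 -3.7] [0.5583 0.2399 0.1101]
```

View pics/p6.png

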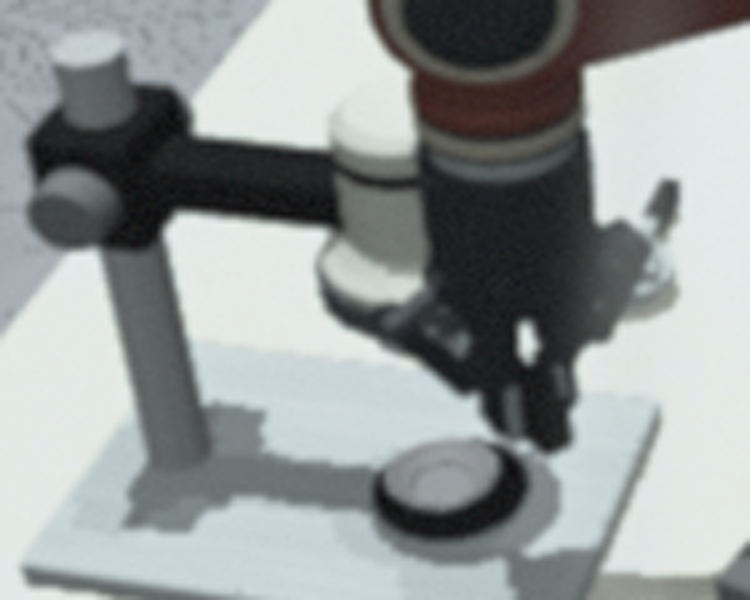

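>>> drive_tool(motion=[[[0, -0.02, 0], [0, 0, 0], 1], [[0, -0.02, 0], [0, 0, 0], 1], [[0, 0, 0], [0, 0, 0], 1]])

```text
time: 22.1
tool_pos: [0.5582, 0.2399, 0.1105]
tool_rot: [0.653, -0.653, -0.27, 0.271]
contact_force: [2.8, 2.0, -8.5]
gripper_width: 0.204
```

```bash
python3 - <<'E'
from h import *
s=manip.state();print(s["ft_torque"].round(2),s["contact_force"].round(1))
b=manip.grab_frame("scene");w=manip.grab_frame("wrist")
W=cloud(w,w["T_tool_cam"])
# handle end/top plane in tool frame
k=(abs(W[...,0])<.007)&(W[...,2]>.013)&(W[...,2]<.03)&(W[...,1]>-.09)&(W[...,1]<-.02)
P=W[k];print(len(P));
for lo in np.arange(.013,.03,.003):
    q=P[(P[:,2]>lo)&(P[:,2]<=lo+.003)]
    if len(q):print(lo.round(3),len(q),np.percentile(q[:,1],[2,20,50]).round(4))
B=cv2.resize(b["img"][215:330,270:390],(500,480),interpolation=cv2.INTER_CUBIC)
o=np.zeros((480,800,3),np.uint8);o[:,:500]=B;o[:300,500:]=cv2.resize(w["img"][150:384,140:374],(300,300))
cv2.imwrite("pics/p7.png",o)
E
```

```text
[ 0.63 -0.03  0.25] [ 2.8  2.  -8.5]
1721
0.013 216 [-0.0683 -0.0674 -0.067 ]
0.016 215 [-0.0682 -0.0677 -0.0672]
0.019 229 [-0.0682 -0.0677 -0.0672]
0.022 259 [-0.0682 -0.0675 -0.067 ]
0.025 802 [-0.0667 -0.0638 -0.0563]
```

View pics/p7.png

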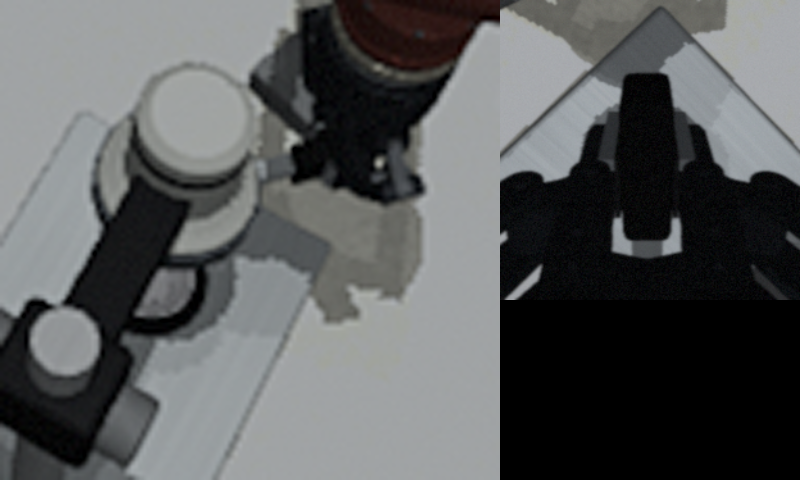

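The handle top is flat in the tool frame, so the carrier is level. The collar contact (10 mm) was felt at z=0.1103, consistent with the earlier contact at 0.0945, so the lugs are through. I'll back off about 2.5 mm and twist.

>>> drive_tool(motion=[[[0, 0.06, 0], [0, 0, 0], 1], [[0, 0.05, 0], [0, 0, 0], 1], [[0, 0, 0], [0, 0, 0], 1], [[0, 0, 0], [0, 0, 0], 1]])

```text
time: 22.6
tool_pos: [0.5586, 0.2401, 0.1093]
tool_rot: [-0.653, 0.653, 0.271, -0.27]
contact_force: [-1.2, 0.4, -2.2]
gripper_width: 0.2
```

>>> drive_tool(motion=[[[-0.074, 0, -0.001], [0, -0.2, 0], 1], [[-0.074, 0, -0.001], [0, -0.2, 0], 1], [[-0.074, 0, -0.001], [0, -0.2, 0], 1], [[-0.074, 0, -0.001], [0, -0.2, 0], 1], [[-0.074, 0, -0.001], [0, -0.2, 0], 1], [[0, 0, 0], [0, 0, 0], 1]])

```text
time: 23.2
tool_pos: [0.5519, 0.2329, 0.1083]
tool_rot: [-0.641, 0.641, 0.299, -0.299]
contact_force: [-0.1, -0.4, -2.4]
gripper_width: 0.202
```

>>> drive_tool(motion=[[[-0.11, 0, -0.002], [0, -0.3, 0], 1], [[-0.11, 0, -0.002], [0, -0.3, 0], 1], [[-0.11, 0, -0.002], [0, -0.3, 0], 1], [[-0.11, 0, -0.002], [0, -0.3, 0], 1], [[0, 0, 0], [0, 0, 0], 1]])

```text
time: 23.7
tool_pos: [0.5453, 0.224, 0.1084]
tool_rot: [-0.624, 0.624, 0.332, -0.332]
contact_force: [0.8, 0.9, -2.0]
gripper_width: 0.2
```

```bash
cat > st.py <<'E'
from h import *
s=manip.state();M=rot(s).as_matrix();yaw=np.arctan2(-M[0,0],M[1,0])
print("t",s["time"],"yaw",yaw.round(3),"axis",(s["tool_pos"]-.1065*M[:,2]).round(4),"M",s["ft_torque"].round(2),"F tool",(M.T@s["contact_force"]).round(1),s["tool_pos"].round(4),"down in tool",(-M[2]).round(4))
E
python3 st.py
```

```text
t 23.7 yaw -0.593 axis [0.6335 0.1645 0.1083] M [0.07 0.2  0.01] F tool [ 1.2  2.  -0.1] [0.5453 0.224  0.1084] down in tool [ 2.e-04  1.e+00 -1.e-04]
```

>>> drive_tool(motion=[[[-0.149, 0, -0.003], [0, -0.4, 0], 1], [[-0.149, 0, -0.003], [0, -0.4, 0], 1], [[-0.149, 0, -0.003], [0, -0.4, 0], 1], [[-0.149, 0, -0.003], [0, -0.4, 0], 1], [[-0.149, 0, -0.003], [0, -0.4, 0], 1], [[-0.149, 0, -0.003], [0, -0.4, 0], 1], [[0, 0, 0], [0, 0, 0], 1]])

```text
time: 24.4
tool_pos: [0.5349, 0.2043, 0.1084]
tool_rot: [-0.586, 0.586, 0.395, -0.395]
contact_force: [-0.8, 0.9, -3.2]
gripper_width: 0.202
```

>>> drive_tool(motion=[[[-0.149, 0, -0.003], [0, -0.4, 0], 1], [[-0.149, 0, -0.003], [0, -0.4, 0], 1], [[-0.149, 0, -0.003], [0, -0.4, 0], 1], [[-0.149, 0, -0.003], [0, -0.4, 0], 1], [[-0.149, 0, -0.003], [0, -0.4, 0], 1], [[-0.149, 0, -0.003], [0, -0.4, 0], 1], [[0, 0, 0], [0, 0, 0], 1]])

```text
time: 25.1
tool_pos: [0.5289, 0.183, 0.1084]
tool_rot: [-0.542, 0.542, 0.454, -0.454]
contact_force: [0.1, -0.4, -2.1]
gripper_width: 0.201
```

```bash
python3 st.py
```

```text
t 25.1 yaw -0.176 axis [0.6338 0.1643 0.1084] M [0.05 0.25 0.02] F tool [-0.4  2.1 -0.2] [0.5289 0.183  0.1084] down in tool [ 2.e-04  1.e+00 -0.e+00]
```

>>> drive_tool(motion=[[[-0.149, 0, -0.003], [0, -0.4, 0], 1], [[-0.149, 0, -0.003], [0, -0.4, 0], 1], [[-0.149, 0, -0.003], [0, -0.4, 0], 1], [[-0.149, 0, -0.003], [0, -0.4, 0], 1], [[-0.149, 0, -0.003], [0, -0.4, 0], 1], [[0, 0, 0], [0, 0, 0], 1]])

```text
time: 25.7
tool_pos: [0.5274, 0.1645, 0.1084]
tool_rot: [-0.5, 0.501, 0.499, -0.5]
contact_force: [0.3, 0.0, -1.7]
gripper_width: 0.199
```

>>> drive_tool(motion=[[[-0.056, 0, -0.001], [0, -0.15, 0], 1], [[-0.056, 0, -0.001], [0, -0.15, 0], 1], [[-0.056, 0, -0.001], [0, -0.15, 0], 1], [[0, 0, 0], [0, 0, 0], 1]])

```text
time: 26.1
tool_pos: [0.5275, 0.1603, 0.1084]
tool_rot: [0.49, -0.49, -0.51, 0.51]
contact_force: [-0.3, -0.3, -2.8]
gripper_width: 0.204
```

>>> drive_tool(motion=[[[-0.037, 0, 0], [0, -0.1, 0], 1], [[-0.037, 0, 0], [0, -0.1, 0], 1], [[0, 0, 0], [0, 0, 0], 1]])

```text
time: 26.4
tool_pos: [0.5276, 0.1585, 0.1084]
tool_rot: [-0.486, 0.486, 0.514, -0.514]
contact_force: [-0.8, -0.8, -2.1]
gripper_width: 0.2
```

>>> drive_tool(motion=[[[-0.037, 0, 0], [0, -0.1, 0], 1], [[-0.037, 0, 0], [0, -0.1, 0], 1], [[0, 0, 0], [0, 0, 0], 1]])

```text
time: 26.7
tool_pos: [0.5277, 0.1566, 0.1084]
tool_rot: [0.481, -0.481, -0.518, 0.518]
contact_force: [0.3, 0.2, -2.1]
gripper_width: 0.205
```

>>> drive_tool(motion=[[[-0.037, 0, 0], [0, -0.1, 0], 1], [[0, 0, 0], [0, 0, 0], 1]])

```text
time: 26.9
tool_pos: [0.5277, 0.1557, 0.1084]
tool_rot: [0.479, -0.479, -0.52, 0.52]
contact_force: [0.0, 0.5, -2.1]
gripper_width: 0.2
```

>>> drive_tool(motion=[[[-0.037, 0, 0], [0, -0.1, 0], 1], [[0, 0, 0], [0, 0, 0], 1]])

```text
time: 27.1
tool_pos: [0.5277, 0.1547, 0.1083]
tool_rot: [0.477, -0.477, -0.522, 0.522]
contact_force: [-0.7, -0.9, -2.6]
gripper_width: 0.198
```

```bash
python3 st.py
```

```text
t 27.1 yaw 0.091 axis [0.6337 0.1644 0.1083] M [-0.14  0.33 -0.07] F tool [-0.9  2.6  0.8] [0.5277 0.1547 0.1083] down in tool [ 2.e-04  1.e+00 -5.e-04]
```

>>> drive_tool(motion=[[[-0.037, 0, 0], [0, -0.1, 0], 1], [[0, 0, 0], [0, 0, 0], 1]])

```text
time: 27.3
tool_pos: [0.5277, 0.1538, 0.1083]
tool_rot: [0.475, -0.474, -0.524, 0.525]
contact_force: [-1.4, -1.2, -2.4]
gripper_width: 0.201
```

>>> drive_tool(motion=[[[-0.037, 0, 0], [0, -0.1, 0], 1], [[0, 0, 0], [0, 0, 0], 1]])

```text
time: 27.5
tool_pos: [0.5277, 0.1528, 0.1082]
tool_rot: [0.472, -0.472, -0.526, 0.527]
contact_force: [-2.4, -2.0, -2.0]
gripper_width: 0.201
```

>>> drive_tool(motion=[[[-0.037, 0, 0], [0, -0.1, 0], 1], [[0, 0, 0], [0, 0, 0], 1]])

```text
time: 27.7
tool_pos: [0.5277, 0.1521, 0.1082]
tool_rot: [0.47, -0.47, -0.528, 0.529]
contact_force: [-4.5, -1.5, -1.7]
gripper_width: 0.2
```

```bash
python3 st.py
```

```text
t 27.7 yaw 0.117 axis [0.6334 0.1645 0.1081] M [-0.2   0.68 -0.42] F tool [-1.   1.7  4.7] [0.5277 0.1521 0.1082] down in tool [-2.e-04  1.e+00 -1.e-03]
```

The end stop is felt at yaw of about 0.11: vertical moment is -0.42 Nm. That agrees with the gap at about -0.78 plus 0.89. I'll relieve it slightly and lower gently.

>>> drive_tool(motion=[[[0.045, 0, 0], [0, 0.12, 0], 1], [[0, 0.02, 0], [0, 0, 0], 1], [[0, 0.02, 0], [0, 0, 0], 1], [[0, 0, 0], [0, 0, 0], 1]])

```text
time: 28.1
tool_pos: [0.528, 0.1532, 0.1076]
tool_rot: [0.473, -0.473, -0.526, 0.526]
contact_force: [-5.1, -2.1, 0.5]
gripper_width: 0.2
```

>>> drive_tool(motion=[[[0, 0.02, 0], [0, 0, 0], 1], [[0, 0.02, 0], [0, 0, 0], 1], [[0, 0, 0], [0, 0, 0], 1]])

```text
time: 28.4
tool_pos: [0.5282, 0.1531, 0.1069]
tool_rot: [-0.472, 0.473, 0.526, -0.526]
contact_force: [-4.0, -2.8, 0.1]
gripper_width: 0.196
```

>>> drive_tool(motion=[[[0, 0.02, 0], [0, 0, 0], 1], [[0, 0, 0], [0, 0, 0], 1]])

```text
time: 28.6
tool_pos: [0.5282, 0.1532, 0.1065]
tool_rot: [-0.472, 0.473, 0.526, -0.526]
contact_force: [-5.1, -2.4, 0.0]
gripper_width: 0.202
```

```bash
python3 st.py
```

```text
t 28.6 yaw 0.107 axis [0.6341 0.1645 0.1066] M [-0.46  0.56 -0.42] F tool [-1.9 -0.1  5.3] [0.5282 0.1532 0.1065] down in tool [3.e-04 1.e+00 8.e-04]
```

>>> drive_tool(motion=[[[0.03, 0, 0.03], [0, 0.1, 0], 1], [[0, 0, 0], [0, 0, 0], 1], [[0, 0, 0], [0, 0, 0], 1]])

```text
time: 28.9
tool_pos: [0.5279, 0.154, 0.1064]
tool_rot: [-0.474, 0.475, 0.524, -0.523]
contact_force: [-0.3, -0.8, -1.2]
gripper_width: 0.201
```

```bash
python3 st.py
```

```text
t 28.9 yaw 0.098 axis [0.6339 0.1644 0.1066] M [-0.18  0.08 -0.24] F tool [-0.8  1.2  0.4] [0.5279 0.154  0.1064] down in tool [-1.e-04  1.e+00  2.e-03]
```

>>> drive_tool(motion=[[[0, 0.02, 0], [0, 0, 0], 1], [[0, 0.02, 0], [0, 0, 0], 1], [[0, 0, 0], [0, 0, 0], 1]])

```text
time: 29.2
tool_pos: [0.5278, 0.1541, 0.1054]
tool_rot: [-0.475, 0.475, 0.524, -0.523]
contact_force: [0.4, -0.8, 0.8]
gripper_width: 0.2
```

```bash
python3 st.py
```

```text
t 29.2 yaw 0.098 axis [0.6338 0.1645 0.1056] M [-0.1  -0.1  -0.23] F tool [-0.8 -0.8 -0.3] [0.5278 0.1541 0.1054] down in tool [-2.0e-04  1.0e+00  1.7e-03]
```

>>> drive_tool(motion=[[[0, 0.02, 0], [0, 0, 0], 1], [[0, 0.02, 0], [0, 0, 0], 1], [[0, 0, 0], [0, 0, 0], 1]])

```text
time: 29.5
tool_pos: [0.527, 0.154, 0.1036]
tool_rot: [0.475, -0.475, -0.524, 0.524]
contact_force: [0.3, -0.2, -0.9]
gripper_width: 0.201
```

```bash
python3 st.py
```

```text
t 29.5 yaw 0.098 axis [0.633  0.1645 0.1036] M [-0.11 -0.1  -0.04] F tool [-0.2  0.9 -0.2] [0.527  0.154  0.1036] down in tool [-1.e-04  1.e+00 -1.e-04]
```

>>> drive_tool(motion=[[[0, 0.02, 0], [0, 0, 0], 1], [[0, 0, 0], [0, 0, 0], 1], [[0, 0, 0], [0, 0, 0], 1]])

```text
time: 29.8
tool_pos: [0.5271, 0.154, 0.1034]
tool_rot: [-0.475, 0.475, 0.524, -0.524]
contact_force: [-0.0, -0.1, 0.6]
gripper_width: 0.201
```

>>> drive_tool(motion=[[[0, 0.02, 0], [0, 0, 0], 1], [[0, 0, 0], [0, 0, 0], 1], [[0, 0, 0], [0, 0, 0], 1]])

```text
time: 30.1
tool_pos: [0.5271, 0.154, 0.1031]
tool_rot: [-0.475, 0.475, 0.524, -0.524]
contact_force: [-2.1, 0.4, 1.6]
gripper_width: 0.2
```

```bash
python3 st.py
```

```text
t 30.1 yaw 0.098 axis [0.6331 0.1644 0.1031] M [ 0.02 -0.   -0.04] F tool [ 0.6 -1.6  2.1] [0.5271 0.154  0.1031] down in tool [-1.e-04  1.e+00  1.e-04]
```

The load is now carried at tool z=0.1034, about 3 mm above the mount's underside, so the lugs are in the pockets. Releasing.

>>> drive_tool(motion=[[[0, -0.02, 0], [0, 0, 0], 1], [[0, 0, 0], [0, 0, 0], 0.4], [[0, 0, 0], [0, 0, 0], 0.2], [[0, 0, 0], [0, 0, 0], 0], [[0, 0, 0], [0, 0, 0], -0.3], [[0, 0, 0], [0, 0, 0], -0.6], [[0, 0, 0], [0, 0, 0], -1], [[0, 0, 0], [0, 0, 0], -1], [[0, 0, 0], [0, 0, 0], -1], [[0, 0, 0], [0, 0, 0], -1]])

```text
time: 31.1
tool_pos: [0.5272, 0.1539, 0.1034]
tool_rot: [-0.475, 0.475, 0.524, -0.524]
contact_force: [0.3, 0.8, -0.1]
gripper_width: 1.004
```

>>> drive_tool(motion=[[[0, 0, 0.3], [0, 0, 0], -1], [[0, 0, 0.6], [0, 0, 0], -1], [[0, 0, 0.8], [0, 0, 0], -1], [[0, 0, 0.8], [0, 0, 0], -1], [[0, 0, 0.8], [0, 0, 0], -1], [[0, 0, 0.8], [0, 0, 0], -1], [[0, 0, 0.8], [0, 0, 0], -1], [[0, 0, 0.5], [0, 0, 0], -1], [[0, 0, 0], [0, 0, 0], -1], [[0, 0, 0], [0, 0, 0], -1]])

```text
time: 32.1
tool_pos: [0.3929, 0.1407, 0.1036]
tool_rot: [-0.475, 0.475, 0.524, -0.524]
contact_force: [-0.4, 0.1, 1.0]
gripper_width: 1.002
```

```bash
python3 - <<'E'
from h import *
s=manip.state();print(s["time"],s["contact_force"].round(1),s["joint_vel"].round(3))
a=manip.grab_frame("side");b=manip.grab_frame("scene");f0=pickle.load(open("f0.pkl","rb"))
A=cv2.resize(a["img"][150:310,90:250],(500,500),interpolation=cv2.INTER_CUBIC)
o=np.zeros((500,800,3),np.uint8);o[:,:500]=A;o[:225,500:]=cv2.resize(b["img"],(300,225))
cv2.imwrite("pics/p8.png",o)
W=cloud(a)
# bar+handle: dark handle top
c=MT-.106*np.array([np.cos(.098),np.sin(.098)])
m=(np.linalg.norm(W[...,:2]-c,axis=-1)<.04)&(W[...,2]>.13)&(W[...,2]<.2)
P=W[m];print(len(P),P.max(0).round(4),P.min(0).round(4),np.percentile(P[:,2],[50,80,90,97]).round(4))
for lo in np.arange(-.03,.03,.01):
    u=(P[:,:2]-c)@[np.cos(.098),np.sin(.098)];q=P[(u>lo)&(u<=lo+.01)]
    if len(q)>3: print(lo.round(3),len(q),np.percentile(q[:,2],[5,90,98]).round(4))
D={n:cv2.absdiff(f0[n]["img"],x["img"]).max() for n,x in(("side",a),("scene",b))};print(D)
E
```

```text
32.1 [-0.4  0.1  1. ] [-0.002  0.022 -0.02   0.002 -0.001  0.   ]
329 [0.5665 0.1692 0.1725] [0.5004 0.1435 0.1394] [0.1611 0.1687 0.1695 0.1705]
-0.03 45 [0.1427 0.1698 0.1703]
-0.02 54 [0.1423 0.17   0.1718]
-0.01 53 [0.1437 0.1699 0.1707]
0.0 52 [0.1444 0.1695 0.1707]
0.01 52 [0.143  0.1693 0.1702]
0.02 47 [0.1414 0.1693 0.1705]
{'side': np.uint8(213), 'scene': np.uint8(160)}
```

View pics/p8.png

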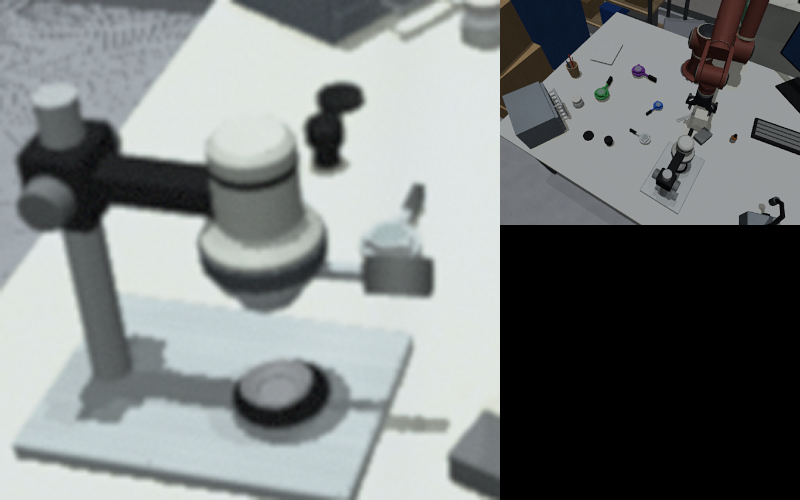

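The carrier hangs level in the ring, with its handle at (397,275) in the side crop. The handle top reads 0.1695 m, against 0.169 expected if locked and 0.172 if unlocked. The other things on the bench and the dish look undisturbed.

```bash
python3 -c "
from plant import manip
print(manip.job_done())"
```

```text
the job is handed in; nothing more can be done
None
```

The lens carrier is locked in the bayonet mount, hanging level and released, and the job is handed in at about 32 s of the 72 s allowed. The hand-in gave no verdict.

**How it went:**
- **Grip:** My first grip missed because the real fingertips end about 39 mm behind the reported TCP. I measured the offset, lowered further and gripped the handle.
- **Gap:** I swept anticlockwise with about 6 N of upward pressure. The lugs found the gap at a yaw of about -0.79 rad.
- **Stop and pockets:** After raising to the collar, I twisted to the end stop at about 0.11 rad. I eased off slightly there, lowered the lugs into the pockets and let go.

**Last checks:**
- **Locked height:** The carrier dropped past the ledge level and rested about 3 mm above the mount's underside. The handle top reads 0.1695 m; 0.169 m would be locked and 0.172 m unlocked.
- **Level and free:** The handle top is flat to within 1 mm along its length, and the gripper touches nothing.
- **Forces:** The highest contact force I read was about 9 N at the wrist. At the stop the twisting moment was about 0.4 Nm, roughly 12 N at the lug. I only saw forces at the end of each move, so a brief peak between readings would not show.
- **Bystanders:** They look undisturbed in the last pictures, but I did not measure their positions.
- **Disagreement:** The side and scene cameras differed by up to about 5 mm in y on the mount's centre, so the fit relied on the felt contacts.

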